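Count to the third gap and push the mushrooms in

TASK

Starting with the end rib next to the red cap, run a fingertip along the tops of the ribs of the white divider rack, touching each rib in turn to count the gaps, and stop on reaching the third gap from the red end. Then push the blue mushroom punnet along the counter, lengthwise, into that third gap until it is home against the back rail. Never lift or tip the punnet, do not touch the ribs farther along than the two that bound the third gap, and leave the other food where it is.

Things in the scene. Friction and masses are not known exactly. Their poses are not given: they have to be found in the camera images.
- rack: white divider rack, fixed to the counter. Seven ribs at 60 mm pitch along its x (-35 to +35 mm) leave six gaps 50 mm wide, centred at y = +150, +90, +30, -30, -90, -150 mm, open in front and floored by the bare counter. A 30 mm high back rail closes them, its face at x = +34 mm. Origin: counter level, mid row; x from open front to back rail (away from the robot), y to the robot's left.
- red_cap: red end cap, 74 x 18 x 42 mm, fixed against the outside of one end rib: it stands at either the left (y = +194 mm in the rack's frame) or the right end (y = -194 mm) and marks where counting starts. Origin: centre of its underside.
- grey_cap: grey end cap of the same size at the other end of the rack. Origin: centre of its underside.
- rib0: white rib of the rack, 70 mm long (rack x -35 to +35 mm), 10 mm thick, rounded front and top, top at 50 mm height; fixed to the rack; origin at counter level, in the rack's frame at x = 0, y = +180 mm (left end rib)
- rib1: white rib of the rack, 70 mm long (rack x -35 to +35 mm), 10 mm thick, rounded front and top, top at 50 mm height; fixed to the rack; origin at counter level, in the rack's frame at x = 0, y = +120 mm
- rib2: white rib of the rack, 70 mm long (rack x -35 to +35 mm), 10 mm thick, rounded front and top, top at 50 mm height; fixed to the rack; origin at counter level, in the rack's frame at x = 0, y = +60 mm
- rib3: white rib of the rack, 70 mm long (rack x -35 to +35 mm), 10 mm thick, rounded front and top, top at 50 mm height; fixed to the rack; origin at counter level, in the rack's frame at x = 0, y = +0 mm
- rib4: white rib of the rack, 70 mm long (rack x -35 to +35 mm), 10 mm thick, rounded front and top, top at 50 mm height; fixed to the rack; origin at counter level, in the rack's frame at x = 0, y = -60 mm
- rib5: white rib of the rack, 70 mm long (rack x -35 to +35 mm), 10 mm thick, rounded front and top, top at 50 mm height; fixed to the rack; origin at counter level, in the rack's frame at x = 0, y = -120 mm
- rib6: white rib of the rack, 70 mm long (rack x -35 to +35 mm), 10 mm thick, rounded front and top, top at 50 mm height; fixed to the rack; origin at counter level, in the rack's frame at x = 0, y = -180 mm (right end rib)
- punnet: blue punnet with three white mushrooms, loose before the rack: 90 mm long (its x, pointing roughly away from the robot, up to 0.3 rad off), 42 mm wide, rim 40 mm high, mushrooms to 51 mm; 0.13 to 0.25 kg, slides on the counter. Origin: centre of its underside. Home against the back rail its origin is at x = -11 mm in the rack's frame, with 21 mm still standing out in front.
- cucumber: piece of green cucumber, 58 mm long, 36 mm across, lying in one of the two outermost gaps of the rack, below the rib tops; loose, to be left alone. Origin: at counter level, under its middle.
- berry_tub: clear tub of orange berries, 56 x 40 x 35 mm, in the other outermost gap; loose, to be left alone. Origin: at counter level, under its middle.
- pepper: orange pepper, 74 mm across, 88 mm tall; loose, to be left alone. Origin: at counter level, under its middle.
- broccoli: head of broccoli, 105 mm across, 100 mm tall; loose, to be left alone. Origin: at counter level, under its middle.
- jar: amber jar with a white lid, 66 mm across, 85 mm tall; loose, to be left alone. Origin: at counter level, under its middle.
- courgette: standing piece of courgette, 54 mm across, 56 mm tall; loose, to be left alone. Origin: at counter level, under its middle.
- leek: leek, 400 mm long, lying on the counter behind the rack; loose, to be left alone. Origin: at counter level, under its middle.
Things that resemble listed ones, but are neither listed nor needed, are in the scene too. Of the things that look like the red_cap, take the one that is farthest to the robot's left at the start.

How it is judged:
By the outcome, as a careful person would: the job done as asked, in the order asked, and still so for the second after the job is handed in, with the robot touching nothing.
It also fails if it takes over 72 s, if anything falls off the work surface, if the arm or the gripper's body presses on something with over 40 N, if the wrist force passes 120 N, or if a joint passes its speed limit or range.

ROBOT

A 7-joint arm with a two-finger parallel gripper is mounted at the origin on the work surface. World frame = base frame: x ahead of the robot, y to its left, z up, the work surface at z = 0. Lengths are in m, angles in rad, forces in N, time in s.
With the tool pointing down it reaches from about 0.425 to 0.925 m from the base axis. Payload 6.8 kg.
Tool frame: the origin (TCP) lies at the very end of the fingers, on their centre line; the grasp point (between the pads) lies 19 mm behind it (r.grip_point_offset is the distance from the TCP to the grasp point, in m); z points along the fingers, y is the line along which they close (so a half turn about z gives the same grasp; the last joint's range is limited). The gripper opens to 85 mm and grips with 20 to 120 N. Pads are 22 mm wide; open, the fingers measure 114 mm over their backs; the gripper's body (76 mm by 85 mm) begins 54 mm behind the grasp point. The pads swing forward as they close: fully open they stand 13 mm farther back than shut.
Start: joints at [-1.28, 0.477, 0.022, 1.555, -0.011, 1.109, -0.083], TCP at [0.262, 0.622, 0.197] pointing down, gripper open.
Joint ranges: [-2.96, 2.96], [-0.34, 2.1], [-1.41, 1.46], [0.24, 2.44], [-1.37, 4.51], [0.17, 1.92], [-2.96, 2.96]. Speed limits (rad/s): [2.39, 2.39, 3.14, 3.14, 3.14, 3.14, 3.14].

INTERFACE

Orientations are given as a rotation vector (axis times angle).
In Python, from bench import status, eyes, r gives the robot as it stands.
- The arm moves only by the shell command python3 -m crank 'ROWS' [OPENING] [FORCE]. ROWS is JSON, a list of rows, each a list of 6 numbers: the shift along the tool's x, y, z normalised to -1 to 1, where 1 is 0.02 m, then the turn, a rotation vector about the tool's x, y, z normalised to -1 to 1, where 1 is 45 degrees. A call has 1 to 12 rows; each row shifts and turns the commanded pose from where the row before left it, along the tool's axes as they then stand; what a row does not reach is not made up. A row lasts 1/10 s, in which the tool goes at most 50 mm and 8.59 degrees, less where a joint would pass 70% of its speed; a pose out of reach is approached as far as the arm can. A call with a number of a shift or a turn outside -1 to 1 is refused whole. A call with a gripper value outside its range is refused whole. OPENING is the opening, from 0 (shut) to 1 (fully open), set as the call begins (- or left out, the last holds). The fingers move at their own pace and stop on an object; FORCE is the grip in N (left out, the last holds). Time passes only in rows, so rows that do not move let the fingers close. It gives the time, the measured TCP pose, the force, the opening and the grip force at its end, in the units of the state.
- status.get_obs(): the state, without advancing time (a new reading comes with each control period).
- eyes.grab_frame(name): name is "scene" or "top" or "wrist"; returns a dict with "image" (400x640x3 uint8, red, green, blue), "depth" (400x640 float32, m along the optical axis (not along the pixel's ray), 0 where there is no reading), "fovy" (degrees; the focal length in pixels is half the picture's height over the tangent of half this angle, whatever the lens; pixels are square), "cx", "cy" (the principal point, pixels), "k1" (the pictures are not rectified: a ray, as slopes to the right and down, at radius r is drawn at 1 + k1 r^2 times it, then the intrinsics apply), "world_to_cam" (4x4, takes a point from world to camera coordinates). Camera axes: x right, y up, looking along -z (the intrinsics and any distortion apply to the point x, -y, -z); pixel columns grow to the right and rows downward; lengths in m; the calibration is good to about 2 mm. A picture is of the moment at which its call begins.
- r.hand_in(): hands the job in; it is judged then, once.
The state is a dict: "clock": time; "joints": joint angles; "qvel": joint speeds; "tau": joint torques, N m; "tcp_pos": TCP position; "orientation": TCP orientation; "contact_force": force on the tool from outside, world axes, zero at the start; "moment": the same for the moment, N m; "grip_width": finger opening in m; "gripper_force": force on a finger pad.
Only numpy, scipy, OpenCV 4.12 (cv2) and the standard library are available. Lean on these libraries where they do the work, as an engineer would, in place of code of your own. Each camera call takes 0.05 s, during which the arm holds its last target. There are 200 camera calls.

## Working session

There is one attempt and no reset: what is moved stays moved. The work goes in short steps, Python scripts to look and compute and a shell command to move; the robot and the scene stay as the last step left them, time stands still between calls to the robot, and variables do not carry over. Pictures are saved under pics/ and viewed, at most 10 in all, crops included, and the job is handed in when it is done.

```bash
ls; mkdir -p pics; cat > h.py <<'E'
import numpy as np, cv2, pickle
from bench import status, eyes, r
def grab(n,f=None):
    d=eyes.grab_frame(n)
    if f: cv2.imwrite('pics/'+f,d['image'][:,:,::-1])
    pickle.dump(d,open(n+'.pkl','wb'))
    return d
def cloud(d):
    H,W=d['depth'].shape; f=H/2/np.tan(np.radians(d['fovy'])/2)
    u,v=np.meshgrid(np.arange(W),np.arange(H))
    K=np.array([[f,0,d['cx']],[0,f,d['cy']],[0,0,1]])
    p=cv2.undistortPoints(np.stack([u,v],-1).reshape(-1,1,2).astype(np.float64),K,np.array([d['k1'],0,0,0,0.])).reshape(H,W,2)
    z=d['depth']; P=np.stack([p[...,0]*z,-p[...,1]*z,-z,np.ones_like(z)],-1)
    return (P@np.linalg.inv(d['world_to_cam']).T)[...,:3]
E
python3 - <<'E'
from h import *
for n in('top','scene'):
    d=grab(n,n+'0.png'); print(d['fovy'],d['k1'],d['cx'],d['cy'],(d['depth']>0).mean())
o=status.get_obs(); print(o)
E
```

```text
pics
45.829871152903415 0.009843962086874276 308.3054352616211 202.4240479604103 0.99608984375
47.996797480141275 -0.07661658691928803 320.0512136384473 201.25092880473397 0.99585546875
{'clock': 0.1, 'joints': array([-1.28010344,  0.47770507,  0.02236263,  1.55632955, -0.01151997,
        1.10932046, -0.08310166]), 'qvel': array([-5.32569308e-04, -2.07083819e-03, -3.19716683e-04, -1.90644774e-03,
       -4.97738550e-04, -3.54291138e-05, -7.65146082e-05]), 'tau': array([ 3.47864305e-03, -5.97755313e+01,  1.61322791e+00, -2.81955940e+01,
        1.28035448e-02,  5.01174902e-03, -2.08934983e-05]), 'tcp_pos': array([0.26189878, 0.6214858 , 0.1959414 ]), 'orientation': array([-6.22249173e-01, -3.07913131e+00,  2.54432288e-03]), 'contact_force': array([ 0.96408098,  0.57420775, -0.6012488 ]), 'moment': array([-0.01692007, -0.04361407, -0.00873954]), 'gripper_force': 0.0, 'grip_width': 0.08543954564565419}
```

View pics/top0.png

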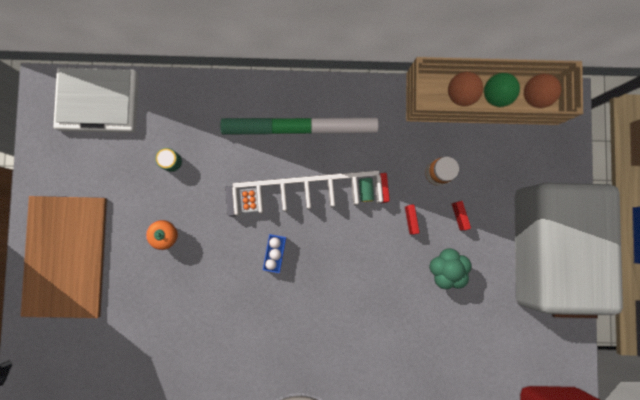

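View pics/scene0.png

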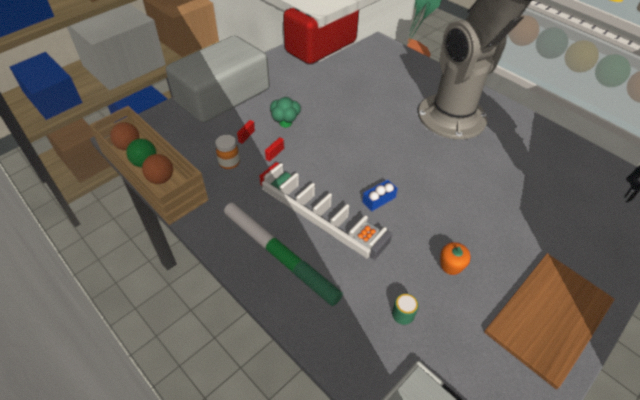

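The top view shows three red blocks, at (384,187), (412,220) and (460,215). Only (384,187) touches the rack's end rib, and it is also the farthest left, so counting starts at the rack's right end (rib6). The ribs are at columns of about 380, 356, 332, 308, 284, 259 and 235. The punnet is at (274,253), the grey cap at (231,200), the cucumber at (367,189) and the tub at (249,200). I'll confirm with an enlarged crop and measure.

```bash
python3 - <<'E'
from h import *
d=pickle.load(open('top.pkl','rb')); P=cloud(d); im=d['image']
cv2.imwrite('pics/crop1.png',cv2.resize(im[160:290,215:485],None,fx=2.9,fy=2.9,interpolation=cv2.INTER_CUBIC)[:,:,::-1])
def at(u,v): return P[v,u].round(3)
print('counter',at(320,300),at(200,300),at(450,310))
# rack pose: points z 0.043..0.056 in the ribs region, white
hsv=cv2.cvtColor(im,cv2.COLOR_RGB2HSV)
reg=np.zeros(im.shape[:2],bool); reg[165:222,222:400]=1
m=reg&(P[...,2]>.020)&(hsv[...,1]<60)&(hsv[...,2]>120)
W=P[m]; print('n',len(W),W[:,2].min(),np.percentile(W[:,2],[50,98]))
from scipy.optimize import minimize
# model: distance of white points to ribs (z>.04) / rail outlines
def cost(p):
    x,y,t=p; c,s=np.cos(t),np.sin(t); a=W[:,:2]-[x,y]; X=a[:,0]*c+a[:,1]*s; Y=-a[:,0]*s+a[:,1]*c
    rib=np.min([np.hypot(np.maximum(abs(Y-k)-.005,0),np.maximum(abs(X)-.035,0)) for k in np.arange(-.18,.19,.06)],0)
    rail=np.hypot(np.maximum(abs(X-.0375)-.0035,0),np.maximum(abs(Y)-.185,0))
    return np.minimum(np.minimum(rib,rail),.01).sum()+0.05*0
red=(hsv[...,1]>150)&((hsv[...,0]<8)|(hsv[...,0]>172))
for (v0,v1,u0,u1) in((168,205,374,392),(200,240,400,425),(195,235,448,475)):
    mm=np.zeros_like(red); mm[v0:v1,u0:u1]=1; q=P[mm&red&(P[...,2]>.035)]; print('red',len(q),q.mean(0).round(4),q.min(0).round(3),q.max(0).round(3), cv2.minAreaRect((q[:,:2]*1000).astype(np.float32)))
c0=W.mean(0); best=min((minimize(cost,[c0[0]+dx,c0[1]+dy,t],method='Nelder-Mead',options=dict(xatol=1e-5,fatol=1e-6,maxiter=800)) for dx in(-.02,0,.02) for dy in(-.02,0,.02) for t in(-.15,-.05,.05,.15)),key=lambda b:b.fun)
x,y,t=best.x; print('rack',best.x,best.fun/len(W))
R=np.array([[np.cos(t),-np.sin(t)],[np.sin(t),np.cos(t)]])
for k,yy in enumerate(np.arange(.18,-.19,-.06)): print('rib',k,(R@[0,yy]+[x,y]).round(4))
print('redcap pred',R@[0,-.194]+[x,y])
mm=np.zeros_like(red); mm[228:280,255:295]=1
b=mm&(P[...,2]>.025)&(((hsv[...,0]>100)&(hsv[...,0]<130)&(hsv[...,1]>120))|(hsv[...,2]>190)); q=P[b]
print('punnet',len(q),q[:,2].max(),cv2.minAreaRect((q[:,:2]*1000).astype(np.float32)))
mu=mm&(P[...,2]>.04)&(hsv[...,2]>170)&(hsv[...,1]<60); n,l,s,cc=cv2.connectedComponentsWithStats(mu.astype(np.uint8))
for i in range(1,n): print(s[i,4],P[l==i].mean(0).round(4))
np.save('rack.npy',best.x)
o=np.load('rack.npy')
E
```

```text
counter [ 0.353 -0.045  0.003] [0.347 0.258 0.002] [ 0.334 -0.376  0.   ]
n 1768 0.020015445992860537 [0.03758601 0.05457345]
red 154 [ 0.639  -0.1984  0.05  ] [ 0.508 -0.209  0.036] [0.676 0.005 1.217] ((569.7000732421875, -116.18891906738281), (62.13105773925781, 263.9541015625), 40.34489059448242)
red 212 [ 0.5615 -0.2704  0.0424] [ 0.527 -0.284  0.035] [ 0.597 -0.256  0.048] ((561.7137451171875, -270.9569091796875), (71.8794937133789, 17.161304473876953), 11.214414596557617)
red 208 [ 0.5731 -0.3951  0.0421] [ 0.54  -0.414  0.035] [ 0.609 -0.377  0.049] ((573.8505859375, -395.7126159667969), (71.44001770019531, 18.497543334960938), 18.086671829223633)
rack [ 0.61968785 -0.00512684  0.11293319] 0.0011109930104426598
rib 0 [0.5994 0.1737]
rib 1 [0.6062 0.1141]
rib 2 [0.6129 0.0545]
rib 3 [ 0.6197 -0.0051]
rib 4 [ 0.6264 -0.0647]
rib 5 [ 0.6332 -0.1244]
rib 6 [ 0.64  -0.184]
redcap pred [ 0.64155035 -0.19789102]
punnet 274 1.2171538621605749 ((468.1464538574219, 52.238548278808594), (82.6555404663086, 92.80671691894531), 81.50633239746094)
58 [0.4978 0.0742 0.047 ]
65 [0.4691 0.0728 0.0488]
55 [0.4445 0.0825 0.0473]
```

View pics/crop1.png

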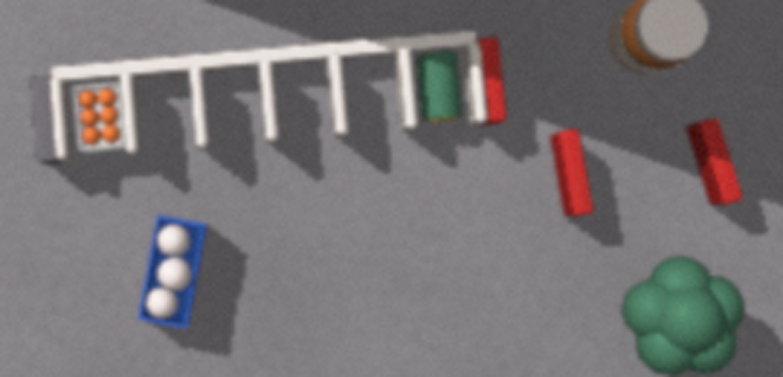

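The crop confirms it: the red cap (crop 492,80) sits against the right end rib. Its measured position (0.639, -0.198) matches the prediction (0.642, -0.198). The third gap therefore lies between rib4 and rib3. Next I'll write a helper that gives moves in the tool frame and refine the punnet pose.

```bash
cat >> h.py <<'E'
from scipy.spatial.transform import Rotation as Ro
rx,ry,rt=np.load('rack.npy') if __import__('os').path.exists('rack.npy') else (0,0,0)
def rack2w(p,yaw=0): 
    c,s=np.cos(rt),np.sin(rt); return np.array([rx+c*p[0]-s*p[1],ry+s*p[0]+c*p[1]])
def w2rack(q):
    c,s=np.cos(rt),np.sin(rt); a=np.array(q[:2])-[rx,ry]; return np.array([c*a[0]+s*a[1],-s*a[0]+c*a[1]])
def to(xy,z,ty=None,pos=None):
    "tool-frame shift (units of 20 mm) to a world target; turn about tool z (units of 45 deg) for tool y heading ty"
    o=status.get_obs(); R=Ro.from_rotvec(o['orientation'])
    d=R.inv().apply(np.r_[xy,z]-o['tcp_pos'])/.02
    M=R.as_matrix(); h=np.arctan2(M[1,1],M[0,1])
    print('tcp',o['tcp_pos'].round(4),'rack',w2rack(o['tcp_pos']).round(4),'ty',h.round(4),'tilt',M[:2,2].round(4),'F',o['contact_force'].round(1),'t',round(o['clock'],2),'w',o['grip_width'].round(4))
    print('units',d.round(2),'turn', None if ty is None else round(-np.degrees(ty-h)/45,3))
def punnet(d,c,rad=.08):
    P=cloud(d); hsv=cv2.cvtColor(d['image'],cv2.COLOR_RGB2HSV)
    b=(abs(P[...,2]-.036)<.012)&(np.hypot(P[...,0]-c[0],P[...,1]-c[1])<rad)&(hsv[...,0]>100)&(hsv[...,0]<130)&(hsv[...,1]>130)
    q=P[b]; (cx,cy),(a,w),an=cv2.minAreaRect((q[:,:2]*1000).astype(np.float32))
    if a<w: a,w,an=w,a,an-90
    an=(an+90)%180-90
    print('punnet n',len(q),'c',cx,cy,'size',a,w,'yaw',np.radians(an),'rack',w2rack([cx/1000,cy/1000]).round(4)); return cx/1000,cy/1000,np.radians(an)
E
python3 - <<'E'
from h import *
for n in('top','scene'): punnet(pickle.load(open(n+'.pkl','rb')),(.47,.076))
to(rack2w([0,-.18]),.09,rt+np.pi/2)
d=pickle.load(open('scene.pkl','rb'));P=cloud(d)
W=P[(abs(P[...,2]-.05)<.006)&(d['image'].min(2)>140)]; 
X=np.array([w2rack(p) for p in W]); k=(abs(X[:,0])<.05)&(abs(X[:,1])<.2); X=X[k]
for yy in np.arange(.18,-.19,-.06):
    s=abs(X[:,1]-yy)<.012; print(round(yy,2),s.sum(),X[s].mean(0).round(4),W[k][s,2].mean().round(4))
E
python3 -m crank '[[0,0,0,0,0,-0.163],[0,0,0,0,0,-0.163],[0,0,0,0,0,-0.163],[0,0,0,0,0,-0.163]]' 0 20
```

```text
punnet n 110 c 469.2897644042969 72.4842529296875 size 88.86701965332031 41.117401123046875 yaw -0.15694953726023927 rack [-0.1407  0.0941]
punnet n 174 c 473.0061950683594 73.15728759765625 size 89.64997100830078 45.88692855834961 yaw -0.16134508463941508 rack [-0.1369  0.0943]
clock: 0.5
tcp_pos: [0.262, 0.6217, 0.1962]
orientation: [0.186, -3.136, 0.002]
contact_force: [0.3, -0.2, 0.3]
grip_width: 0.0281
gripper_force: 0.0Traceback (most recent call last):
  File "<stdin>", line 3, in <module>
  File "h.py", line 26, in to
    print('tcp',o['tcp_pos'].round(4),'rack',w2rack(o['tcp_pos']).round(4),'ty',h.round(4),'tilt',M[:2,2].round(4),'F',o['contact_force'].round(1),'t',round(o['clock'],2),'w',o['grip_width'].round(4))
                                                                                                                                                                               ^^^^^^^^^^^^^^^^^^^^^
AttributeError: 'float' object has no attribute 'round'
```

```bash
sed -i "s/o\['grip_width'\].round(4)/round(o['grip_width'],4)/" h.py; python3 - <<'E'
from h import *
to(rack2w([0,-.18]),.09,rt+np.pi/2)
d=pickle.load(open('scene.pkl','rb'));P=cloud(d)
W=P[(abs(P[...,2]-.05)<.006)&(d['image'].min(2)>140)]
X=np.array([w2rack(p) for p in W]); k=(abs(X[:,0])<.025)&(abs(X[:,1])<.2); X=X[k]
for yy in np.arange(.18,-.19,-.06):
    s=abs(X[:,1]-yy)<.012; print(round(yy,2),s.sum(),X[s].mean(0).round(4),W[k][s,2].mean().round(4))
E
```

```text
tcp [0.262  0.6217 0.1962] rack [-0.2848  0.6631] ty 1.6894 tilt [-0.0003 -0.001 ] F [ 0.3 -0.2  0.3] t 0.5 w 0.0281
units [-14.   -42.23   5.35] turn 0.007
0.18 52 [0.0008 0.1791] 0.0469
0.12 54 [0.0006 0.1215] 0.0469
0.06 49 [0.0013 0.062 ] 0.0468
0.0 50 [0.0002 0.0017] 0.0471
-0.06 52 [-0.0003 -0.0575] 0.0469
-0.12 45 [ 0.0022 -0.1177] 0.0469
-0.18 29 [-0.0053 -0.1783] 0.0468
```

```bash
python3 -m crank '[[-0.32,-0.95,0,0,0,0],[-0.32,-0.95,0,0,0,0],[-0.32,-0.95,0,0,0,0],[-0.32,-0.95,0,0,0,0],[-0.32,-0.95,0,0,0,0],[-0.32,-0.95,0,0,0,0],[-0.32,-0.95,0,0,0,0],[-0.32,-0.95,0,0,0,0],[-0.32,-0.95,0,0,0,0],[-0.32,-0.95,0,0,0,0],[-0.32,-0.95,0,0,0,0],[-0.32,-0.95,0,0,0,0]]' 0
python3 -c "
from h import *
to(rack2w([0,-.18]),.09,rt+np.pi/2)"
```

```text
clock: 1.7
tcp_pos: [0.3648, 0.4027, 0.1969]
orientation: [-0.177, 3.137, 0.0]
contact_force: [-0.3, -0.4, 0.4]
grip_width: -0.0001
gripper_force: 0.0
tcp [0.3648 0.4027 0.1969] rack [-0.2073  0.4339] ty 1.6839 tilt [0.     0.0002] F [-0.3 -0.4  0.4] t 1.7 w -0.0001
units [-10.36 -30.7    5.34] turn 0.0
```

```bash
python3 -m crank '[[-0.33,-0.97,0,0,0,0],[-0.33,-0.97,0,0,0,0],[-0.33,-0.97,0,0,0,0],[-0.33,-0.97,0,0,0,0],[-0.33,-0.97,0,0,0,0],[-0.33,-0.97,0,0,0,0],[-0.33,-0.97,0,0,0,0],[-0.33,-0.97,0,0,0,0],[-0.33,-0.97,0,0,0,0],[-0.33,-0.97,0,0,0,0],[-0.33,-0.97,0,0,0,0],[-0.33,-0.97,0,0,0,0]]' 0
python3 -m crank '[[-0.33,-0.97,0,0,0,0],[-0.33,-0.97,0,0,0,0],[-0.33,-0.97,0,0,0,0],[-0.33,-0.97,0,0,0,0],[-0.33,-0.97,0,0,0,0],[-0.33,-0.97,0,0,0,0],[-0.33,-0.97,0,0,0,0],[-0.33,-0.97,0,0,0,0],[-0.33,-0.97,0,0,0,0],[-0.33,-0.97,0,0,0,0],[-0.33,-0.97,0,0,0,0],[-0.33,-0.97,0,0,0,0]]' 0
python3 -c "
from h import *
to(rack2w([0,-.18]),.07,rt+np.pi/2)"
```

```text
clock: 2.9
tcp_pos: [0.4694, 0.1803, 0.1969]
orientation: [-0.178, 3.136, 0.0]
contact_force: [0.1, 0.8, 0.2]
grip_width: 0.0003
gripper_force: 0.0
clock: 4.1
tcp_pos: [0.5741, -0.042, 0.1969]
orientation: [-0.178, 3.136, 0.0]
contact_force: [-0.3, 1.1, 0.0]
grip_width: -0.0003
gripper_force: 0.0
tcp [ 0.5741 -0.042   0.1969] rack [-0.0495 -0.0315] ty 1.6839 tilt [0.0001 0.0003] F [-0.3  1.1  0. ] t 4.1 w -0.0003
units [-2.47 -7.43  6.34] turn 0.0
```

```bash
python3 -m crank '[[-0.3,-0.95,0,0,0,0],[-0.3,-0.95,0,0,0,0],[-0.3,-0.95,0,0,0,0],[-0.3,-0.95,0,0,0,0],[-0.3,-0.95,0.5,0,0,0],[-0.3,-0.95,0.9,0,0,0],[-0.3,-0.9,0.9,0,0,0],[-0.3,-0.55,0.9,0,0,0],[0,0,0.9,0,0,0],[0,0,0.9,0,0,0],[0,0,0.7,0,0,0],[0,0,0,0,0,0]]' 0
python3 -c "
from h import *
to(rack2w([0,-.18]),.053,rt+np.pi/2)"
```

```text
clock: 5.3
tcp_pos: [0.6362, -0.177, 0.0807]
orientation: [0.178, -3.133, -0.002]
contact_force: [0.2, 0.3, -0.9]
grip_width: -0.0
gripper_force: 0.0
tcp [ 0.6362 -0.177   0.0807] rack [-0.003  -0.1727] ty 1.684 tilt [-0.0038  0.0009] F [ 0.2  0.3 -0.9] t 5.3 w -0.0
units [-0.16 -0.37  1.38] turn 0.0
```

```bash
python3 -m crank '[[-0.16,-0.3,0.5,0,0,0],[0,0,0.5,0,0,0],[0,0,0.3,0,0,0],[0,0,0,0,0,0],[0,0,0.05,0,0,0],[0,0,0.05,0,0,0]]' 0
python3 -c "
from h import *
to(rack2w([0,-.18]),.05,rt+np.pi/2)"
```

```text
clock: 5.9
tcp_pos: [0.6423, -0.1827, 0.0552]
orientation: [-0.178, 3.136, -0.0]
contact_force: [-0.1, 0.2, 0.5]
grip_width: -0.0003
gripper_force: 0.0
tcp [ 0.6423 -0.1827  0.0552] rack [ 0.0024 -0.179 ] ty 1.6843 tilt [ 0.0008 -0.0001] F [-0.1  0.2  0.5] t 5.9 w -0.0003
units [ 0.12 -0.05  0.26] turn 0.001
```

```bash
python3 -m crank '[[0.1,0,0.1,0,0,0],[0,0,0.05,0,0,0],[0,0,0.05,0,0,0],[0,0,0.05,0,0,0],[0,0,0,0,0,0]]' 0
python3 -m crank '[[0,0,0.05,0,0,0],[0,0,0,0,0,0]]' 0
```

```text
clock: 6.4
tcp_pos: [0.6399, -0.1829, 0.0497]
orientation: [0.178, -3.136, -0.0]
contact_force: [1.0, -0.0, -0.2]
grip_width: -0.0002
gripper_force: 0.0
clock: 6.6
tcp_pos: [0.6399, -0.183, 0.0487]
orientation: [0.178, -3.136, -0.0]
contact_force: [-1.0, -0.7, 0.9]
grip_width: -0.0005
gripper_force: 0.0
```

```bash
python3 -m crank '[[0,0,0.03,0,0,0],[0,0,0,0,0,0]]' 0
python3 -m crank '[[0,0,0.03,0,0,0],[0,0,0,0,0,0]]' 0
```

```text
clock: 6.8
tcp_pos: [0.6399, -0.183, 0.0481]
orientation: [0.178, -3.137, -0.0]
contact_force: [1.0, 0.1, 0.3]
grip_width: 0.0004
gripper_force: 0.0
clock: 7.0
tcp_pos: [0.6398, -0.183, 0.0475]
orientation: [0.178, -3.136, -0.0]
contact_force: [-1.0, 0.7, -0.2]
grip_width: 0.0001
gripper_force: 0.0
```

```bash
python3 -m crank '[[0,0,0.04,0,0,0],[0,0,0,0,0,0]]' 0
python3 -m crank '[[0,0,0.04,0,0,0],[0,0,0,0,0,0]]' 0
python3 -c "
from h import *
d=grab('wrist','wrist1.png')"
```

```text
clock: 7.2
tcp_pos: [0.6398, -0.183, 0.0467]
orientation: [0.178, -3.136, -0.0]
contact_force: [0.1, -0.3, 0.1]
grip_width: 0.0
gripper_force: 0.0
clock: 7.4
tcp_pos: [0.6398, -0.183, 0.0459]
orientation: [0.178, -3.136, -0.0]
contact_force: [-0.8, 0.8, -0.8]
grip_width: -0.0002
gripper_force: 0.0
```

View pics/wrist1.png

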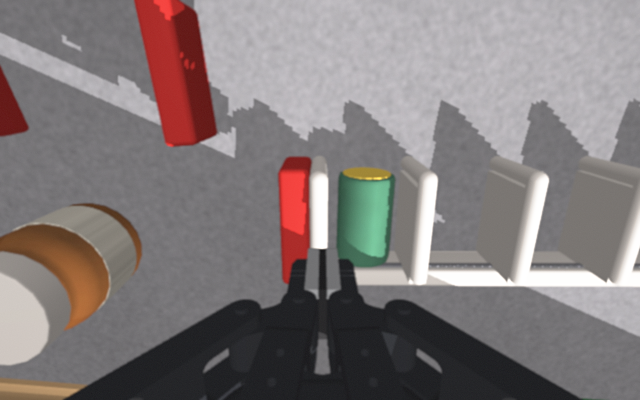

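The wrist view shows the shut fingertips at about (322,265), in line with rib6 (319,200). The red cap is beside it at (293,215), the cucumber at (366,220) and rib5 at (430,220). There's no contact yet, so I'll check heights.

```bash
python3 -c "
from h import *
P=cloud(pickle.load(open('wrist.pkl','rb')))
for u,v in [(319,180),(319,210),(319,235),(319,245),(292,220),(292,180),(300,268),(347,268),(305,275),(342,275),(322,262),(200,260)]: print(u,v,P[v,u].round(4),w2rack(P[v,u]).round(4))
to(rack2w([0,-.18]),.05)
"
python3 -m crank '[[0,0,0.04,0,0,0],[0,0,0,0,0,0]]' 0
```

```text
319 180 [ 0.6061 -0.1885  0.049 ] [-0.0342 -0.1807]
319 210 [ 0.6231 -0.1866  0.0489] [-0.0171 -0.1807]
319 235 [ 0.6385 -0.1849  0.0478] [-0.0016 -0.1808]
319 245 [ 0.6435 -0.1843  0.0502] [ 0.0035 -0.1808]
292 220 [ 0.6341 -0.2014  0.0404] [-0.0078 -0.1966]
292 180 [ 0.6097 -0.2033  0.0416] [-0.0322 -0.1958]
300 268 [ 0.6336 -0.1932  0.0952] [-0.0073 -0.1884]
347 268 [ 0.6317 -0.1731  0.0946] [-0.007  -0.1683]
305 275 [ 0.6335 -0.1908  0.1007] [-0.0072 -0.186 ]
342 275 [ 0.6317 -0.1756  0.1008] [-0.0073 -0.1708]
322 262 [ 0.6284 -0.1843  0.0976] [-0.0115 -0.179 ]
200 260 [ 0.6906 -0.2692 -0.0014] [ 0.0407 -0.2703]
tcp [ 0.6399 -0.183   0.0459] rack [ 0.    -0.179] ty 1.6841 tilt [-0.0001  0.0001] F [ 0.2  0.5 -0.6] t 7.45 w -0.0
units [ 0.   -0.05 -0.2 ] turn None
clock: 7.65
tcp_pos: [0.6398, -0.183, 0.0451]
orientation: [0.178, -3.136, -0.0]
contact_force: [0.2, -0.1, 0.4]
grip_width: 0.0001
gripper_force: 0.0
```

```bash
python3 -c "
from h import *
d=pickle.load(open('wrist.pkl','rb'));P=cloud(d);C=np.linalg.inv(d['world_to_cam']);print(C[:3,3],-C[:3,2], d['fovy'],d['k1'],d['cx'],d['cy'])
for v in range(244,300,4): print(v,[tuple(np.r_[w2rack(P[v,u]),P[v,u,2]].round(3)) for u in (302,322,344)])
d=grab('scene');P=cloud(d);im=d['image']
o=status.get_obs();t=o['tcp_pos']
q=np.linalg.norm(P[...,:2]-t[:2],axis=-1)<.035
q&=im.max(2)<70
z=P[q][:,2];print('dark pts near tcp z',np.percentile(z,[0,1,5,20,50]) if len(z) else 0,len(z))
vs,us=np.nonzero(q);print(us.min(),us.max(),vs.min(),vs.max())
cv2.imwrite('pics/s2.png',cv2.resize(im[60:260,180:480],None,fx=2.6,fy=2.6,interpolation=cv2.INTER_CUBIC)[:,:,::-1])
"
```

```text
[ 0.5608954  -0.19181124  0.22222936] [ 0.30716168  0.03429268 -0.95103928] 61.84206739970466 0.005830796062101714 322.1683763602619 199.56064133574202
244 [(np.float64(0.007), np.float64(-0.191), np.float64(0.041)), (np.float64(0.003), np.float64(-0.179), np.float64(0.049)), (np.float64(0.014), np.float64(-0.165), np.float64(0.028))]
248 [(np.float64(0.009), np.float64(-0.191), np.float64(0.042)), (np.float64(-0.011), np.float64(-0.179), np.float64(0.084)), (np.float64(0.016), np.float64(-0.165), np.float64(0.029))]
252 [(np.float64(0.013), np.float64(-0.191), np.float64(0.041)), (np.float64(-0.012), np.float64(-0.179), np.float64(0.089)), (np.float64(0.019), np.float64(-0.165), np.float64(0.029))]
256 [(np.float64(0.015), np.float64(-0.191), np.float64(0.041)), (np.float64(-0.011), np.float64(-0.179), np.float64(0.091)), (np.float64(0.022), np.float64(-0.165), np.float64(0.029))]
260 [(np.float64(-0.007), np.float64(-0.188), np.float64(0.088)), (np.float64(-0.011), np.float64(-0.179), np.float64(0.095)), (np.float64(-0.008), np.float64(-0.169), np.float64(0.089))]
264 [(np.float64(
[... 1063 characters left out ...]
, np.float64(-0.17), np.float64(0.107))]
288 [(np.float64(-0.007), np.float64(-0.187), np.float64(0.11)), (np.float64(-0.011), np.float64(-0.179), np.float64(0.117)), (np.float64(-0.007), np.float64(-0.171), np.float64(0.111))]
292 [(np.float64(-0.014), np.float64(-0.186), np.float64(0.124)), (np.float64(-0.009), np.float64(-0.179), np.float64(0.116)), (np.float64(-0.014), np.float64(-0.171), np.float64(0.124))]
296 [(np.float64(-0.013), np.float64(-0.186), np.float64(0.125)), (np.float64(-0.009), np.float64(-0.179), np.float64(0.118)), (np.float64(-0.014), np.float64(-0.172), np.float64(0.125))]
dark pts near tcp z [0.02588627 0.06486897 0.10225658 0.13089808 0.15700478] 358
255 282 113 183
```

View pics/s2.png

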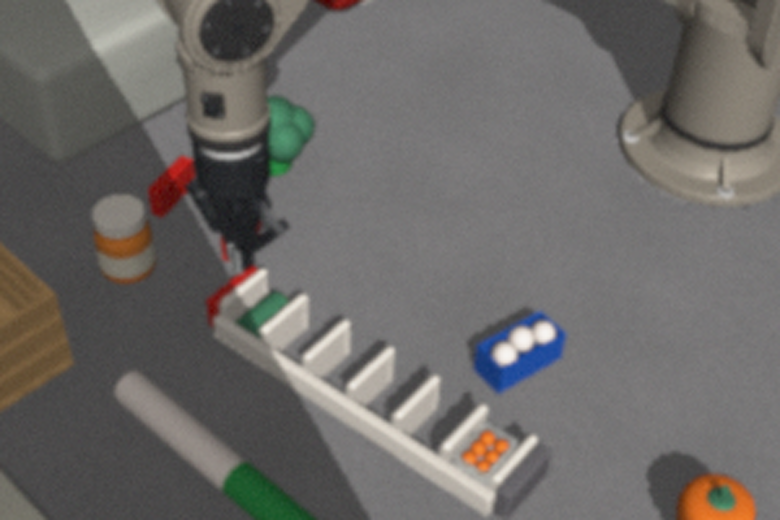

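The wrist depth puts the real fingertip at z≈0.082, about 36 mm above the reported TCP, which explains the missing contact. I'll descend carefully until I feel the rib.

```bash
python3 -m crank '[[0,0,0.1,0,0,0],[0,0,0.1,0,0,0],[0,0,0.1,0,0,0],[0,0,0.1,0,0,0],[0,0,0.1,0,0,0],[0,0,0,0,0,0]]' 0
python3 -c "
from h import *
d=grab('wrist');P=cloud(d);im=d['image'];t=status.get_obs()['tcp_pos']
f=200/np.tan(np.radians(d['fovy'])/2)
for h in (0,.01,.02,.03,.04,.05):
    q=d['world_to_cam']@np.r_[rack2w(w2rack(t)+[-.011,0]),t[2]+h,1]; print(h,(f*q[0]/-q[2]+d['cx']).round(),(f*q[1]/q[2]+d['cy']).round())
for u in range(296,352,4): 
    v=[v for v in range(230,290) if im[v,u].max()<75]; v=v[0] if v else -1; print(u,v,np.r_[w2rack(P[v+1,u]),P[v+1,u,2]].round(3) if v>0 else '')
"
```

```text
clock: 8.3
tcp_pos: [0.6397, -0.183, 0.0348]
orientation: [0.178, -3.136, -0.0]
contact_force: [-0.1, -0.0, -0.7]
grip_width: 0.0
gripper_force: 0.0
0 322.0 219.0
0.01 322.0 225.0
0.02 322.0 233.0
0.03 322.0 241.0
0.04 322.0 251.0
0.05 322.0 262.0
296 261 [-0.008 -0.19   0.079]
300 260 [-0.008 -0.189  0.078]
304 260 [-0.007 -0.187  0.077]
308 -1 
312 -1 
316 -1 
320 250 [-0.011 -0.18   0.075]
324 250 [-0.012 -0.178  0.076]
328 -1 
332 -1 
336 -1 
340 258 [-0.008 -0.171  0.077]
344 259 [-0.007 -0.169  0.077]
348 259 [-0.007 -0.167  0.075]
```

```bash
python3 -c "
from h import *
d=pickle.load(open('wrist.pkl','rb'));P=cloud(d);im=d['image']
for v in range(200,290,5): print(v,[(tuple(float(x) for x in np.r_[w2rack(P[v,u]),P[v,u,2]].round(3)),int(im[v,u].mean())) for u in (312,319,332)])
cv2.imwrite('pics/w3.png',cv2.resize(im[150:330,240:420],None,fx=3.3,fy=3.3,interpolation=cv2.INTER_CUBIC)[:,:,::-1])
"
```

```text
200 [((-0.027, -0.184, 0.049), 227), ((-0.026, -0.181, 0.048), 255), ((-0.011, -0.172, -0.0), 119)]
205 [((-0.024, -0.184, 0.049), 226), ((-0.024, -0.181, 0.05), 255), ((-0.007, -0.172, -0.001), 122)]
210 [((-0.021, -0.184, 0.049), 226), ((-0.021, -0.181, 0.049), 255), ((-0.003, -0.172, -0.001), 119)]
215 [((-0.018, -0.184, 0.048), 225), ((-0.019, -0.181, 0.049), 255), ((0.0, -0.172, -0.001), 121)]
220 [((-0.015, -0.184, 0.048), 224), ((-0.015, -0.181, 0.048), 255), ((0.004, -0.172, -0.002), 123)]
225 [((-0.013, -0.184, 0.048), 223), ((-0.013, -0.181, 0.048), 255), ((0.007, -0.172, -0.0), 122)]
230 [((-0.009, -0.184, 0.047), 223), ((-0.01, -0.181, 0.048), 255), ((0.011, -0.172, -0.001), 115)]
235 [((-0.007, -0.184, 0.048), 221), ((-0.007, -0.181, 0.049), 255), ((-0.08, -0.179, 0.211), 119)]
240 [((-0.004, -0.184, 0.047), 222), ((-0.004, -0.181, 0.049), 255), ((0.019, -0.172, -0.001), 120)]
245 [((-0.001, -0.184, 0.048), 221), ((-0.002, -0.181, 0.05), 255), ((0.023, -0.172, -0.001), 116)]
250 [((-0.012, -0.183, 0.076), 113), ((-0.011, -0.18, 0.075), 64), ((-0.011, -0.174, 0.075), 115)]
255 [((-0.011, -0.183, 0.08), 116), ((-0.011, -0.18, 0.079), 64), ((-0.012, -0.175, 0.08), 115)]
260 [((-0.011, -0.183, 0.084), 116), ((-0.012, -0.18, 0.085), 63), ((-0.012, -0.175, 0.085), 116)]
265 [((-0.012, -0.183, 0.089), 115), ((-0.011, -0.18, 0.089), 62), ((-0.011, -0.175, 0.089), 117)]
270 [((-0.011, -0.183, 0.092), 115), ((-0.012, -0.18, 0.093), 57), ((-0.011, -0.175, 0.092), 116)]
275 [((-0.011, -0.183, 0.096), 114), ((-0.011, -0.18, 0.096), 58), ((-0.012, -0.175, 0.097), 117)]
280 [((-0.012, -0.183, 0.1), 115), ((-0.011, -0.18, 0.1), 49), ((-0.012, -0.175, 0.101), 116)]
285 [((-0.011, -0.183, 0.103), 117), ((-0.011, -0.18, 0.103), 49), ((-0.011, -0.175, 0.103), 115)]
```

View pics/w3.png

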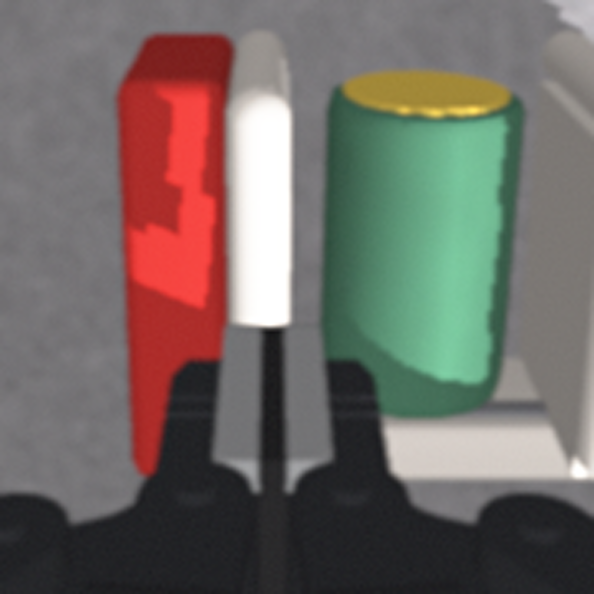

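The crop shows the shut pads ending at (270,330), over rib6 at z≈0.073. That is consistently about 38 mm above the reported TCP, with 24 mm still to go.

```bash
python3 -m crank '[[0,0,0.15,0,0,0],[0,0,0.15,0,0,0],[0,0,0.15,0,0,0],[0,0,0.15,0,0,0],[0,0,0.15,0,0,0],[0,0,0.1,0,0,0],[0,0,0.1,0,0,0],[0,0,0,0,0,0]]' 0
python3 -m crank '[[0,0,0.05,0,0,0],[0,0,0.05,0,0,0],[0,0,0,0,0,0]]' 0
```

```text
clock: 9.15
tcp_pos: [0.6399, -0.183, 0.0159]
orientation: [0.178, -3.136, -0.0]
contact_force: [0.1, 0.4, -0.5]
grip_width: 0.0001
gripper_force: 0.0
clock: 9.45
tcp_pos: [0.6401, -0.1831, 0.0155]
orientation: [-0.177, 3.136, 0.0]
contact_force: [-3.2, 1.0, 8.7]
grip_width: -0.0001
gripper_force: 4.3
```

Contact: 8.7 N at reported z=0.0155, so the true fingertip is TCP z + 0.034. Rib6 is touched. Next are rib5 and then rib4.

```bash
python3 -m crank '[[0,0,-0.15,0,0,0],[0,0.6,0,0,0,0],[0,0.8,0,0,0,0],[0,0.8,0,0,0,0],[0,0.8,0,0,0,0],[0,0,0,0,0,0],[0,0,0.08,0,0,0],[0,0,0.05,0,0,0],[0,0,0,0,0,0]]' 0
python3 -c "
from h import *
to(rack2w([0,-.12]),.0155,rt+np.pi/2)"
```

```text
clock: 10.35
tcp_pos: [0.6335, -0.123, 0.0155]
orientation: [-0.177, 3.136, 0.002]
contact_force: [-2.2, 5.2, 8.2]
grip_width: 0.0003
gripper_force: 4.1
tcp [ 0.6335 -0.123   0.0155] rack [ 0.0004 -0.1186] ty 1.6835 tilt [0.0003 0.0014] F [-2.2  5.2  8.2] t 10.35 w 0.0003
units [ 0.02 -0.07 -0.  ] turn -0.0
```

Rib5 is touched (8.2 N). Same move for rib4.

```bash
python3 -m crank '[[0,0,-0.15,0,0,0],[0,0.6,0,0,0,0],[0,0.8,0,0,0,0],[0,0.8,0,0,0,0],[0,0.8,0,0,0,0],[0,0,0,0,0,0],[0,0,0.08,0,0,0],[0,0,0.05,0,0,0],[0,0,0,0,0,0]]' 0
python3 -c "
from h import *
to(rack2w([0,-.06]),.0155,rt+np.pi/2)"
```

```text
clock: 11.25
tcp_pos: [0.6265, -0.0639, 0.0155]
orientation: [-0.176, 3.137, 0.001]
contact_force: [-1.6, 3.4, 5.4]
grip_width: -0.0001
gripper_force: 2.7
tcp [ 0.6265 -0.0639  0.0155] rack [ 0.0001 -0.0592] ty 1.6832 tilt [0.0001 0.0006] F [-1.6  3.4  5.4] t 11.25 w -0.0001
units [ 0.01 -0.04  0.  ] turn -0.001
```

Rib4 is touched (5.4 N). Now I'll move over the third gap, stop there briefly, then lift.

```bash
python3 -m crank '[[0,0,-0.1,0,0,0],[0,0.5,0,0,0,0],[0,0.6,0,0,0,0],[0,0.4,0,0,0,0],[0,0,0,0,0,0],[0,0,0,0,0,0],[0,0,0,0,0,0],[0,0,0,0,0,0],[0,0,0,0,0,0]]' 0
python3 -m crank '[[0,0,-0.9,0,0,0],[0,0,-0.9,0,0,0],[0,0,-0.9,0,0,0],[0.8,0.7,-0.9,0,0,0],[0.8,0.7,0,0,0,0],[0.8,0.7,0,0,0,0],[0.8,0.7,0,0,0,0],[0.8,0.7,0,0,0,0],[0.8,0.7,0,0,0,0],[0.8,0.7,0,0,0,0],[0.8,0.7,0,0,0,0],[0.55,0.6,0,0,0,0]]' 0.57 20
python3 -c "
from h import *
grab('wrist'); p=punnet(grab('top'),(.47,.073)); punnet(pickle.load(open('wrist.pkl','rb')),(.47,.073)); punnet(grab('scene'),(.47,.073))
to((.471,.073),-.022,1.5708-.16)"
```

```text
clock: 12.15
tcp_pos: [0.623, -0.0345, 0.017]
orientation: [-0.177, 3.137, -0.0]
contact_force: [-0.3, -0.7, 0.1]
grip_width: 0.0001
gripper_force: 0.0
clock: 13.35
tcp_pos: [0.4697, 0.0738, 0.089]
orientation: [0.178, -3.136, -0.0]
contact_force: [-0.0, 0.3, 0.1]
grip_width: 0.0487
gripper_force: 0.0
punnet n 2 c 506.4310302734375 46.411888122558594 size 2.4709651470184326 0.0 yaw 0.029648439783634142 rack [-0.1067  0.064 ]
punnet n 2031 c 469.151611328125 72.8553466796875 size 90.35787963867188 41.677635192871094 yaw -0.15895809335437705 rack [-0.1408  0.0944]
punnet n 183 c 474.333740234375 72.53736114501953 size 90.64427947998047 47.408302307128906 yaw -0.15971975742613972 rack [-0.1357  0.0935]
tcp [0.4706 0.0739 0.0892] rack [-0.1392  0.0953] ty 1.6854 tilt [0.0002 0.0003] F [0.7 0.4 0.3] t 13.5 w 0.0487
units [-0.01 -0.05  5.56] turn 0.35
```

```bash
python3 -m crank '[[0,0,0,0,0,0.175],[0,0,0,0,0,0.175],[0,0,0,0,0,0]]' 0.57
python3 -c "
from h import *
to((.4695,.0729),-.022,1.5708-.159)"
```

```text
clock: 13.8
tcp_pos: [0.4719, 0.0727, 0.0891]
orientation: [0.257, 3.13, -0.001]
contact_force: [0.8, 0.2, -0.6]
grip_width: 0.0488
gripper_force: 0.0
tcp [0.4719 0.0727 0.0891] rack [-0.1381  0.094 ] ty 1.4067 tilt [ 0.0009 -0.0005] F [ 0.8  0.2 -0.6] t 13.8 w 0.0488
units [ 0.12 -0.01  5.56] turn -0.006
```

```bash
python3 -m crank '[[0.1,0,0.8,0,0,0],[0,0,0.8,0,0,0],[0,0,0.6,0,0,0],[0,0,0.6,0,0,0],[0,0,0.4,0,0,0],[0,0,0.3,0,0,0],[0,0,0,0,0,0]]' 0.57
python3 -c "
from h import *
o=status.get_obs();d=grab('wrist');p=punnet(d,(.47,.073)); P=cloud(d)
to((.4695,.0729),-.022,1.5708-.159)
# finger points in tool coordinates
R=Ro.from_rotvec(o['orientation']); q=R.inv().apply(P.reshape(-1,3)-o['tcp_pos']).reshape(P.shape)
g=(q[...,2]<0)&(q[...,2]>-.08)&(abs(q[...,1])<.06)&(abs(q[...,0])<.02)&(d['image'].max(2)<140)&(P[...,2]>.06)
for s in(-1,1):
    k=q[g&(q[...,1]*s>0)]; print(s,len(k),k[:,2].max(),np.percentile(k[:,1],[0,2,50,98]),k[:,0].min())
"
```

```text
clock: 14.5
tcp_pos: [0.4685, 0.0736, 0.0184]
orientation: [-0.253, -3.13, 0.001]
contact_force: [0.1, -0.1, 0.4]
grip_width: 0.0486
gripper_force: 0.0
punnet n 4325 c 469.2318115234375 72.94623565673828 size 90.71141052246094 41.71322250366211 yaw -0.1556489825418991 rack [-0.1407  0.0945]
tcp [0.4688 0.0737 0.0188] rack [-0.141   0.0953] ty 1.4093 tilt [-0.0004 -0.0002] F [-0.6 -0.6  0.2] t 14.55 w 0.0488
units [-0.04 -0.03  2.04] turn -0.003
-1 2404 -0.041684284957971156 [-0.04643766 -0.03777651 -0.02587405 -0.023988  ] -0.011688408048024696
1 2403 -0.04167997089782193 [0.02411442 0.02430013 0.02616836 0.03802472] -0.011224152889395846
```

```bash
python3 -m crank '[[0,-0.03,0.3,0,0,0],[0,0,0.4,0,0,0],[0,0,0.4,0,0,0],[0,0,0.4,0,0,0],[0,0,0.3,0,0,0],[0,0,0.2,0,0,0],[0,0,0,0,0,0]]' 0.57
python3 -m crank '[[0,0,0,0,0,0],[0,0,0,0,0,0]]' 0.51
python3 -c "
from h import *
to((.4695,.0729),-.022,1.5708-.159)
p=punnet(grab('wrist'),(.47,.073))"
```

```text
clock: 15.25
tcp_pos: [0.4683, 0.0731, -0.0216]
orientation: [-0.254, -3.13, 0.001]
contact_force: [0.1, 0.2, 0.3]
grip_width: 0.049
gripper_force: 0.0
clock: 15.45
tcp_pos: [0.469, 0.0733, -0.0208]
orientation: [0.254, 3.131, 0.0]
contact_force: [-0.3, 0.4, -0.1]
grip_width: 0.0436
gripper_force: 0.0
tcp [ 0.469   0.0733 -0.0208] rack [-0.1409  0.0949] ty 1.4091 tilt [0.0004 0.0001] F [-0.3  0.4 -0.1] t 15.45 w 0.0436
units [-0.03 -0.02  0.06] turn -0.003
punnet n 6454 c 467.9774475097656 73.52226257324219 size 88.45478820800781 44.95925521850586 yaw -0.14357500910780685 rack [-0.1419  0.0952]
```

```bash
python3 -m crank '[[0,0,0,0,0,-0.07],[0,0,0,0,0,-0.07],[0,0,0,0,0,-0.07],[0,0,0,0,0,-0.07],[0,0,0,0,0,-0.07],[0,-0.3,0,0,0,0],[0,-0.5,0,0,0,0],[0,-0.5,0,0,0,0],[0,-0.5,0,0,0,0],[0,-0.5,0,0,0,0],[0,-0.5,0,0,0,0],[0,-0.5,0,0,0,0]]' 0.51
python3 -c "
from h import *
to(rack2w([-.141,-.03]),-.022,rt+np.pi/2)
t=status.get_obs()['tcp_pos']
p=punnet(grab('wrist'),t)"
```

```text
clock: 16.7
tcp_pos: [0.4763, 0.0067, -0.021]
orientation: [0.177, -3.137, 0.0]
contact_force: [-0.2, 0.9, 1.3]
grip_width: 0.0435
gripper_force: 0.6
tcp [ 0.4763  0.0067 -0.021 ] rack [-0.1411  0.0279] ty 1.6836 tilt [-0. -0.] F [-0.2  0.9  1.3] t 16.7 w 0.0435
units [-0.01 -2.89  0.05] turn -0.0
punnet n 6309 c 477.37744140625 6.694026947021484 size 88.86343383789062 45.03223419189453 yaw 0.11562413478201647 rack [-0.1401  0.0278]
```

```bash
python3 -m crank '[[0,-0.5,0,0,0,0],[0,-0.5,0,0,0,0],[0,-0.5,0,0,0,0],[0,-0.5,0,0,0,0],[0,-0.4,0,0,0,0],[0,-0.2,0,0,0,0],[0,-0.1,0,0,0,0],[0,0,0,0,0,0]]' 0.51
python3 -c "
from h import *
to(rack2w([-.141,-.03]),-.022,rt+np.pi/2)
t=status.get_obs()['tcp_pos']
d=grab('wrist','w4.png');p=punnet(d,t)
P=cloud(d); im=d['image']
W=P[(abs(P[...,2]-.049)<.004)&(im.min(2)>150)]
X=np.array([w2rack(p) for p in W])
for yy in (.06,0,-.06,-.12):
    s=(abs(X[:,1]-yy)<.012)&(abs(X[:,0])<.03)
    if s.sum()>5: print(yy,s.sum(),np.percentile(X[s,1],[2,50,98]).round(4))
"
```

```text
clock: 17.55
tcp_pos: [0.4824, -0.0461, -0.021]
orientation: [-0.177, 3.137, 0.0]
contact_force: [0.2, 0.8, 0.4]
grip_width: 0.0436
gripper_force: 0.0
tcp [ 0.4824 -0.0461 -0.021 ] rack [-0.1411 -0.0253] ty 1.6838 tilt [0. 0.] F [0.2 0.8 0.4] t 17.55 w 0.0436
units [-0.   -0.24  0.05] turn 0.0
punnet n 6313 c 483.3671875 -46.31304931640625 size 88.71505737304688 45.20030975341797 yaw 0.11810439496185611 rack [-0.1401 -0.0256]
```

View pics/w4.png

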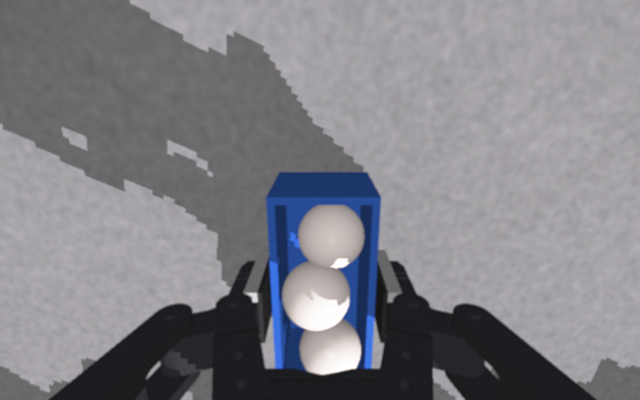

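The wrist view shows the punnet caged square between the pads, rim at (270–380, 175–370) and mushrooms at (330,235), (316,295) and (330,350). The rear-push position would be at the arm's inner reach limit. So I'll slide the punnet lengthwise a little first, in a light grip flat on the counter, then push from behind.

```bash
python3 -m crank '[[0,-0.1,0,0,0,0],[0,-0.1,0,0,0,0],[0,0,0,0,0,0],[0,0,0,0,0,0]]' 0.46 20
python3 -c "
from h import *
to(rack2w([-.141,-.0295]),-.021,rt+np.pi/2)"
```

```text
clock: 18.0
tcp_pos: [0.4829, -0.05, -0.021]
orientation: [-0.178, 3.136, -0.0]
contact_force: [0.4, 1.3, 0.9]
grip_width: 0.0418
gripper_force: 20.8
tcp [ 0.4829 -0.05   -0.021 ] rack [-0.141  -0.0292] ty 1.6841 tilt [ 0.0002 -0.0001] F [0.4 1.3 0.9] t 18.0 w 0.0418
units [ 0.   -0.01  0.  ] turn 0.0
```

```bash
python3 -m crank '[[-0.2,0,0,0,0,0],[-0.3,0,0,0,0,0],[-0.3,0,0,0,0,0],[-0.3,0,0,0,0,0],[-0.3,0,0,0,0,0],[-0.3,0,0,0,0,0],[-0.3,0,0,0,0,0],[-0.2,0,0,0,0,0],[0,0,0,0,0,0]]' 0.46 20
python3 -m crank '[[0,0,0,0,0,0],[0,0,0,0,0,0],[0,0,0,0,0,0]]' 0.58
python3 -c "
from h import *
to(rack2w([-.1,-.0295]),-.021,rt+np.pi/2)
t=status.get_obs()['tcp_pos']
p=punnet(grab('wrist'),t)"
```

```text
clock: 18.9
tcp_pos: [0.5268, -0.0451, -0.021]
orientation: [-0.178, 3.137, -0.0]
contact_force: [-0.8, -0.1, 3.7]
grip_width: 0.0418
gripper_force: 21.1
clock: 19.2
tcp_pos: [0.5265, -0.0449, -0.0211]
orientation: [-0.178, 3.136, 0.0]
contact_force: [-0.9, -0.6, -0.4]
grip_width: 0.0499
gripper_force: 0.0
tcp [ 0.5265 -0.0449 -0.0211] rack [-0.0971 -0.0291] ty 1.6841 tilt [0.0001 0.    ] F [-0.9 -0.6 -0.4] t 19.2 w 0.0499
units [ 0.15 -0.02 -0.  ] turn 0.0
punnet n 6145 c 527.8270874023438 -46.48694610595703 size 88.51905059814453 45.74464797973633 yaw 0.11127488479391603 rack [-0.0959 -0.0307]
```

```bash
python3 -m crank '[[0,0,-0.5,0,0,0],[0,0,-0.9,0,0,0],[0,0,-0.9,0,0,0],[0,0,-0.9,0,0,0],[0,0,-0.6,0,0,0],[0.8,0,0,0,0,0],[0.8,0,0,0,0,0],[0.8,0,0,0,0,0],[0.6,0,0,0,0,0],[0.6,0,0,0,0,0],[0,0,0,0,0,0]]' 0.58
python3 -c "
from h import *
t=status.get_obs()['tcp_pos']
d=grab('wrist');p=punnet(d,(.5278,-.046))
to(rack2w([-.164,-.0295]),-.022,rt+np.pi/2)
d=grab('top','t5.png');punnet(d,(.5278,-.046))
cv2.imwrite('pics/t5.png',cv2.resize(d['image'][140:300,200:420],None,fx=3.5,fy=3.5,interpolation=cv2.INTER_CUBIC)[:,:,::-1])
P=cloud(d)
"
```

```text
clock: 20.35
tcp_pos: [0.4532, -0.0534, 0.055]
orientation: [0.177, -3.135, -0.0]
contact_force: [0.4, 0.3, -0.3]
grip_width: 0.0497
gripper_force: 0.0
punnet n 2132 c 527.654052734375 -44.82733917236328 size 89.5660171508789 41.90793991088867 yaw 0.1188668746267026 rack [-0.0959 -0.0291]
tcp [ 0.4546 -0.0532  0.0551] rack [-0.1694 -0.0291] ty 1.6838 tilt [0.0001 0.0001] F [0.9 0.2 0.3] t 20.4 w 0.0498
units [-0.27 -0.02  3.86] turn 0.0
punnet n 97 c 533.3197631835938 -44.129058837890625 size 80.73600769042969 41.49534606933594 yaw 0.10833646103804188 rack [-0.0902 -0.029 ]
```

View pics/t5.png

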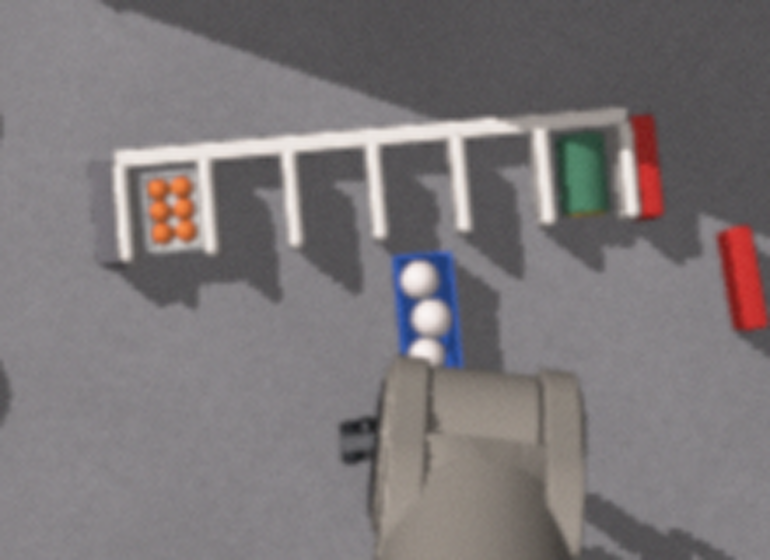

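The crop shows the punnet (395–460, 255–365) in line with the third gap, between rib3 (379,235) and rib4 (464,228). The gripper is behind it. I'll descend and push.

```bash
python3 -m crank '[[0,0,0,0,0,0],[0,0,0.4,0,0,0],[0,0,0.7,0,0,0],[0,0,0.7,0,0,0],[0,0,0.7,0,0,0],[0,0,0.6,0,0,0],[0,0,0.5,0,0,0],[0,0,0.3,0,0,0],[0,0,0,0,0,0]]' 0.12
python3 -m crank '[[-0.3,0,0,0,0,0],[-0.3,0,0,0,0,0],[-0.3,0,0,0,0,0],[-0.3,0,0,0,0,0],[-0.3,0,0,0,0,0],[-0.3,0,0,0,0,0],[-0.3,0,0,0,0,0],[-0.3,0,0,0,0,0],[0,0,0,0,0,0]]' 0.12
python3 -c "
from h import *
to(rack2w([-.067,-.0295]),-.022,rt+np.pi/2)
p=punnet(grab('wrist'),rack2w([-.075,-.03]))
punnet(grab('top'),rack2w([-.075,-.03]))
"
```

```text
clock: 21.35
tcp_pos: [0.4545, -0.0532, -0.0238]
orientation: [0.178, -3.135, -0.0]
contact_force: [0.5, -0.7, 0.3]
grip_width: 0.0103
gripper_force: 0.0
clock: 22.25
tcp_pos: [0.5041, -0.0474, -0.0229]
orientation: [-0.178, 3.135, -0.0]
contact_force: [-0.2, 0.1, 0.4]
grip_width: 0.0102
gripper_force: 0.0
tcp [ 0.5041 -0.0474 -0.0229] rack [-0.1196 -0.029 ] ty 1.6844 tilt [0.0016 0.0001] F [-0.2  0.1  0.4] t 22.25 w 0.0102
units [-2.63 -0.03 -0.04] turn 0.001
punnet n 732 c 510.9868469238281 -46.46891784667969 size 15.048813819885254 10.345977783203125 yaw 0.11061768321591173 rack [-0.1127 -0.0288]
punnet n 48 c 584.1571044921875 -37.670955657958984 size 42.406124114990234 39.926414489746094 yaw -1.54776374924194 rack [-0.039  -0.0283]
```

```bash
python3 -m crank '[[-0.25,0,0,0,0,0],[-0.25,0,0,0,0,0],[-0.25,0,0,0,0,0],[-0.25,0,0,0,0,0],[-0.25,0,0,0,0,0],[-0.25,0,0,0,0,0],[-0.25,0,0,0,0,0],[-0.25,0,0,0,0,0],[-0.2,0,0,0,0,0],[0,0,0,0,0,0]]' 0.12
python3 -c "
from h import *
to(rack2w([-.067,-.0295]),-.022,rt+np.pi/2)
punnet(grab('top'),rack2w([-.03,-.03]))
"
```

```text
clock: 23.35
tcp_pos: [0.5474, -0.0426, -0.0229]
orientation: [-0.178, 3.135, -0.0]
contact_force: [-0.4, -0.1, -1.0]
grip_width: 0.0104
gripper_force: 0.0
tcp [ 0.5474 -0.0426 -0.0229] rack [-0.0761 -0.029 ] ty 1.6843 tilt [0.0011 0.    ] F [-0.4 -0.1 -1. ] t 23.35 w 0.0104
units [-0.45 -0.02 -0.05] turn 0.001
punnet n 44 c 635.0980834960938 -32.90296936035156 size 40.13933563232422 27.02552032470703 yaw -1.5443778166349864 rack [ 0.0122 -0.0293]
```

```bash
python3 -m crank '[[-0.15,0,0,0,0,0],[-0.15,0,0,0,0,0],[-0.1,0,0,0,0,0],[0,0,0,0,0,0]]' 0.12
python3 -m crank '[[-0.05,0,0,0,0,0],[0,0,0,0,0,0]]' 0.12
python3 -c "
from h import *
to(rack2w([-.067,-.0295]),-.022,rt+np.pi/2)"
```

```text
clock: 23.8
tcp_pos: [0.5544, -0.0417, -0.0231]
orientation: [0.178, -3.136, -0.0]
contact_force: [0.1, -0.7, -0.8]
grip_width: 0.0103
gripper_force: 0.1
clock: 24.0
tcp_pos: [0.5544, -0.0417, -0.0232]
orientation: [0.178, -3.135, -0.0]
contact_force: [-4.2, 0.7, 2.6]
grip_width: 0.0102
gripper_force: 1.8
tcp [ 0.5544 -0.0417 -0.0232] rack [-0.069 -0.029] ty 1.684 tilt [-0.0017  0.0001] F [-4.2  0.7  2.6] t 24.0 w 0.0102
units [-0.1  -0.02 -0.06] turn 0.0
```

```bash
python3 -m crank '[[-0.05,0,0,0,0,0],[0,0,0,0,0,0]]' 0.12
python3 -m crank '[[0.3,0,0,0,0,0],[0.6,0,0,0,0,0],[0.7,0,0,0,0,0],[0.6,0,-0.8,0,0,0],[0,0,-0.9,0,0,0],[0,0,-0.9,0,0,0],[0.6,0,-0.9,0,0,0],[0.6,0,-0.9,0,0,0],[0,0,0,0,0,0],[0,0,0,0,0,0]]' 0.12
python3 -c "
from h import *
d=grab('top');P=cloud(d)
punnet(d,rack2w([-.011,-.03]));punnet(grab('wrist'),rack2w([-.011,-.03]));s=grab('scene');punnet(s,rack2w([-.011,-.03]))
to(rack2w([-.067,-.0295]),-.022,rt+np.pi/2)
a=cv2.resize(d['image'][140:290,210:420],None,fx=2,fy=2,interpolation=cv2.INTER_CUBIC);b=cv2.resize(s['image'][140:290,190:400],None,fx=1.8,fy=2,interpolation=cv2.INTER_CUBIC)
cv2.imwrite('pics/f.png',np.hstack([a,b[:300]])[:,:,::-1])"
```

```text
clock: 24.2
tcp_pos: [0.5543, -0.0418, -0.0233]
orientation: [0.177, -3.133, -0.0]
contact_force: [-7.0, 0.5, 4.5]
grip_width: 0.0105
gripper_force: 3.2
clock: 25.2
tcp_pos: [0.489, -0.0492, 0.0652]
orientation: [-0.178, 3.135, 0.0]
contact_force: [0.0, 0.2, -0.8]
grip_width: 0.0101
gripper_force: 0.0
punnet n 108 c 608.8883056640625 -35.982398986816406 size 88.04242706298828 40.966739654541016 yaw 0.08914007965037128 rack [-0.0142 -0.0294]
punnet n 389 c 566.031494140625 -40.11394500732422 size 17.422401428222656 4.157458782196045 yaw -1.4548268798880377 rack [-0.0573 -0.0287]
punnet n 80 c 612.2137451171875 -36.772369384765625 size 91.9534912109375 45.0085563659668 yaw 0.04173731443626322 rack [-0.011  -0.0306]
tcp [ 0.4887 -0.0491  0.0643] rack [-0.1351 -0.0289] ty 1.6843 tilt [-0.0006 -0.    ] F [ 0.5 -1.   0.4] t 25.35 w 0.0103
units [-3.41 -0.03  4.31] turn 0.001
```

View pics/f.png

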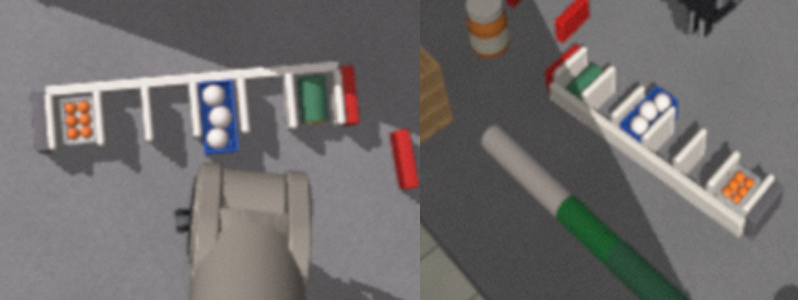

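The crops show the punnet in the gap between rib4 and rib3, nose at the rail (215,82), with everything else undisturbed. The push stalled with rising force. One last numeric check of the nose-to-rail gap before handing in.

```bash
python3 - <<'E'
from h import *
for n in('top','scene'):
    d=pickle.load(open(n+'.pkl','rb'));P=cloud(d);hsv=cv2.cvtColor(d['image'],cv2.COLOR_RGB2HSV)
    c,s=np.cos(rt),np.sin(rt);A=P[...,:2]-[rx,ry];X=A[...,0]*c+A[...,1]*s;Y=-A[...,0]*s+A[...,1]*c
    blue=(abs(Y+.03)<.02)&(hsv[...,0]>100)&(hsv[...,0]<130)&(hsv[...,1]>130)&(abs(P[...,2]-.036)<.012)&(abs(X)<.08)
    for y0 in(-.03,.03,-.09):
        w=(abs(Y-y0)<.02)&(hsv[...,1]<50)&(hsv[...,2]>150)&(abs(P[...,2]-.03)<.006)&(X>.02)&(X<.06)
        print(n,y0,'rail x',np.percentile(X[w],[2,50,98]).round(4) if w.sum() else 0,w.sum())
    print('blue x',np.percentile(X[blue],[0,2,98,100]).round(4))
E
```

```text
top -0.03 rail x [0.0336 0.0386 0.0438] 62
top 0.03 rail x [0.033  0.0385 0.044 ] 72
top -0.09 rail x [0.0325 0.0379 0.0434] 71
blue x [-0.0578 -0.0578  0.0295  0.0298]
scene -0.03 rail x [0.0222 0.0392 0.0447] 61
scene 0.03 rail x [0.0337 0.0398 0.0454] 60
scene -0.09 rail x [0.0332 0.039  0.0451] 43
blue x [-0.0583 -0.0551  0.0343  0.0345]
```

The result is within a pixel, but I'll make one firmer push to be sure it's seated.

```bash
python3 -m crank '[[0,0,0.6,0,0,0],[0,0,0.8,0,0,0],[0,0,0.8,0,0,0],[0,0,0.8,0,0,0],[0,0,0.8,0,0,0],[0,0,0.5,0,0,0],[-0.7,0,0,0,0,0],[-0.7,0,0,0,0,0],[-0.7,0,0,0,0,0],[-0.5,0,0,0,0,0],[-0.3,0,0,0,0,0],[0,0,0,0,0,0]]' 0.12
python3 -c "
from h import *
to(rack2w([-.067,-.0295]),-.022,rt+np.pi/2)"
```

```text
clock: 26.55
tcp_pos: [0.5469, -0.0426, -0.0213]
orientation: [-0.178, 3.136, -0.0]
contact_force: [-0.3, 0.1, 0.1]
grip_width: 0.0101
gripper_force: 0.0
tcp [ 0.5469 -0.0426 -0.0213] rack [-0.0765 -0.029 ] ty 1.6843 tilt [0.0002 0.    ] F [-0.3  0.1  0.1] t 26.55 w 0.0101
units [-0.48 -0.03  0.03] turn 0.001
```

```bash
python3 -m crank '[[-0.15,0,0,0,0,0],[-0.15,0,0,0,0,0],[-0.1,0,0,0,0,0],[-0.05,0,0,0,0,0],[-0.05,0,0,0,0,0],[0,0,0,0,0,0]]' 0.12
python3 -m crank '[[-0.05,0,0,0,0,0],[-0.05,0,0,0,0,0],[0,0,0,0,0,0]]' 0.12
python3 -m crank '[[-0.05,0,0,0,0,0],[-0.05,0,0,0,0,0],[0,0,0,0,0,0]]' 0.12
```

```text
clock: 27.15
tcp_pos: [0.5543, -0.0418, -0.0213]
orientation: [0.177, -3.133, -0.0]
contact_force: [-4.6, 0.6, 3.2]
grip_width: 0.0104
gripper_force: 2.6
clock: 27.45
tcp_pos: [0.5541, -0.0418, -0.0217]
orientation: [0.177, -3.129, -0.001]
contact_force: [-9.4, -1.3, 6.4]
grip_width: 0.0101
gripper_force: 4.8
clock: 27.75
tcp_pos: [0.554, -0.0419, -0.022]
orientation: [0.176, -3.125, -0.001]
contact_force: [-14.2, -0.6, 10.2]
grip_width: 0.0104
gripper_force: 7.1
```

It doesn't move under 14 N, so it is seated against the rail. Backing off.

```bash
python3 -m crank '[[0.2,0,0,0,0,0],[0.4,0,0,0,0,0],[0.7,0,0,0,0,0],[0.7,0,0,0,0,0],[0.6,0,-0.6,0,0,0],[0,0,-0.9,0,0,0],[0,0,-0.9,0,0,0],[0,0,-0.9,0,0,0],[0,0,-0.9,0,0,0],[0,0,0,0,0,0],[0,0,0,0,0,0]]' 0.12
python3 -c "
from h import *
punnet(grab('top'),rack2w([-.011,-.03]));punnet(grab('scene'),rack2w([-.011,-.03]));to((.5,0),.1)
print(r.hand_in())"
```

```text
clock: 28.85
tcp_pos: [0.5091, -0.0469, 0.0632]
orientation: [-0.178, 3.135, 0.0]
contact_force: [-0.6, -0.4, -0.5]
grip_width: 0.0106
gripper_force: 0.0
punnet n 68 c 613.704833984375 -35.17506408691406 size 78.03926849365234 40.73750305175781 yaw 0.1053624008578311 rack [-0.0093 -0.0292]
punnet n 79 c 611.2987670898438 -36.132328033447266 size 92.79134368896484 43.30134963989258 yaw 0.046540541844059695 rack [-0.0118 -0.0299]
tcp [ 0.5081 -0.0469  0.0623] rack [-0.1155 -0.0289] ty 1.6842 tilt [-0.0008  0.0001] F [-0.9 -0.5 -0.1] t 28.95 w 0.0102
units [ 0.14  2.38 -1.88] turn None
the job is handed in; nothing more can be done
None
```

The job is handed in at 29 s, no verdict returned: ribs 6, 5 and 4 were touched in order from the red cap by hopping between tops rather than one continuous slide, and the punnet is home in the third gap (no movement under a 14 N push) after being moved sideways between the fingers and slid about 44 mm in a light grip, flat on the counter, before the final push from behind.

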